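# Metal detector check: unclip the test wand and hold it in the guard slot

## Task

Do the daily check of the small capsule metal detector: pull the test wand straight up out of the spring clips of its parking cradle, then lower its blue blade through the narrow slot in the yellow guard frame on top of the detector until the white line round the blade is level with the top of the frame (tip about 40 mm deep). Finish while still holding the wand there in the gripper, hanging still and upright, its collar not resting on the frame and the blade not pressed against the slot. Leave the amber bottle, the ointment jar and the brass weight alone.

Things in the scene. Friction and masses are not known exactly. Their poses are not given: they have to be found in the camera images.
- wand: Test wand, 0.11 kg, 140 mm, upright. Origin at the blade's tip (lowest point); z up along it, y across its width, x its thickness. From the tip: blue blade 24 mm wide, 8 thick to z = 65 mm (lowest 5 mm 22 x 6), white line at z = 38 to 42; black collar to 74 mm, 36 wide, 18 thick; orange handle to 140 mm, 26 wide, 14 thick. Grip the handle across its thickness (along x).
- wand_grip (a point): Point to grip: middle of the handle, on the wand's axis, 112 mm above the tip; at the start 122 mm above the worktop.
- wand_tip (a point): Centre of the blade's tip, the same point as the wand's origin. At the start 10 mm above the worktop, inside the cradle's pocket, which it leaves after 65 mm of lift.
- cradle: Fixed parking cradle: base 70 x 96 mm, grey block 32 x 50 mm, 75 mm high, on whose top the collar rests. Origin on the worktop below the wand, z up, y along the wand's y. Two steel clips at y = +-16 to +-27 mm, 91 mm high, hook over the collar by springs: a straight pull up takes about 15 N, then snaps free within 8 mm.
- detector: Fixed capsule metal detector: white housing 110 x 100 mm (x, y), 100 mm high, yellow guard frame on top to 104 mm. The display faces its -x. Origin on the worktop under the slot's centre, z up; the slot's long side lies along y, so the wand goes in with its y along the detector's y (either way round).
- slot_mouth (a point): Centre of the slot at the top of the yellow frame, 104 mm above the worktop. A 45 degree bevel leads from a mouth of 18 x 34 mm (x, y) down to the slot of 10 x 26 mm, 4 mm lower (2 mm wider than the blade both ways); the slot is 8 mm long and below it is an empty chamber at least 80 mm deep.
- amber_bottle: Bystander: loose amber bottle, 47 mm across, 112 mm high; origin at the centre of its underside.
- ointment_jar: Bystander: loose white ointment jar with a red lid, 49 mm across, 44 mm high; origin at the centre of its underside.
- brass_weight: Bystander: loose brass knob weight, 23 mm across, 30 mm high; origin at the centre of its underside.
There are look-alikes about, which are no part of the job. Of the things that look like the wand, the smallest one is meant.

How it is judged:
By the outcome, as a careful person would: the job done as asked, in the order asked, and still so for the second after the job is handed in, while the arm keeps its last pose, push and grip.
It also fails if it takes over 45 s, if anything falls off the work surface, if the arm or the gripper's body presses on something with over 40 N, if the wrist force passes 120 N, or if a joint passes its speed limit or range.

## Robot

A 6-joint arm with a two-finger parallel gripper is mounted at the origin on a cart in front of the work surface, level with it; the furniture and walls round the work are solid. World frame = base frame: x ahead of the robot, y to its left, z up, the work surface at z = 0. Lengths are in m, angles in rad, forces in N, time in s.
With the tool pointing down it reaches from about 0.25 to 0.8 m from the base axis. Payload 8.5 kg.
Tool frame: the origin (TCP) lies midway between the tips of the shut fingers; the grasp point (between the pads) lies 19 mm behind it; z points along the fingers, y is the line along which they close (so a half turn about z gives the same grasp; the last joint's range is limited). The gripper opens to 85 mm and grips with 20 to 120 N. Pads are 22 mm wide; open, the fingers measure 114 mm over their backs; the gripper's body (76 mm by 85 mm) begins 54 mm behind the grasp point. The pads swing forward as they close: fully open they stand 13 mm farther back than shut.
Start: joints at [-1.305, 0.238, -0.013, 1.319, 0, 1.571], TCP at [0.138, -0.507, 0.208] pointing down, gripper open.
Joint ranges: [-2.66, 2.66], [-1.03, 1.9], [-1.14, 1.46], [-1.82, 2.27], [-1.45, 1.34], [-3.14, 3.14]. Speed limits (rad/s): [2.22, 2.22, 2.79, 3.14, 3.14, 3.14].

## Interface

Orientations are given as [roll, pitch, yaw] about the fixed x, y, z axes, in that order (R = Rz(yaw) Ry(pitch) Rx(roll)).
In Python, from station import robot, imaging, job_done gives the robot as it stands.
- The arm moves only by the shell command python3 -m creep 'ROWS'. ROWS is a JSON object of lists of equal length, an entry for each row: "translation": the shift along the world's x, y, z in units of 50 mm (1.0 is 50 mm), a list of three; "angular": the turn, a rotation vector about the world's x, y, z in units of 8 degrees (1.0 is 8 degrees), a list of three; "claw": the finger opening in mm, from 0 to 85.4. In form: {"translation": [[x, y, z], ...], "angular": [[ax, ay, az], ...], "claw": [claw, ...]}. A call has 1 to 8 rows; each row shifts and turns the commanded pose from where the row before left it; what a row does not reach is not made up. A row lasts 1/8 s, in which the tool goes at most 62.5 mm and 10.7 degrees, less where a joint would pass 70% of its speed; a pose out of reach is approached as far as the arm can. A call is refused whole if a number of a shift passes 1 or a number of a turn 1, either way. A call with a gripper value outside its range is refused whole. The fingers move at their own pace and stop on an object; the grip force is fixed at half the most. Time passes only in rows, so rows that do not move let the fingers close. It gives the time, the measured TCP pose, the force, the opening and the grip force at its end, in the units of the state.
- robot.state(): the state, without advancing time (a new reading comes with each control period).
- imaging.get_image(name): name is "side" or "top" or "wrist"; returns the picture (384x512x3 uint8, blue, green, red); there is no depth.
- imaging.get_calibration(name): a dict with "camera_matrix" (3x3 intrinsics, pixels), "R" (3x3) and "t" (3): a world point X has camera coordinates R X + t. Camera axes: x right, y down, z forward; pixel columns grow to the right and rows downward; lengths in m; the calibration is good to about 2 mm. The wrist camera is an equidistant fisheye: a pixel r from the principal point sees the ray r / f radians off the axis. A picture is of the moment at which its call begins: read the wrist's pose just before it. get_calibration takes no time and is no camera call; for the wrist camera it gives the pose at the moment of the call.
- job_done(): hands the job in; it is judged then, once.
The state is a dict: "clock": time; "joint_pos": joint angles; "joint_velocities": joint speeds; "joint_efforts": joint torques, N m; "position": TCP position; "tool_rot": TCP orientation; "force": force on the tool from outside, world axes, zero at the start; "ft_torque": the same for the moment, N m; "gripper_width": opening from 0.0 (shut) to 1.0 (fully open); "grasp_force": force on a finger pad.
Only numpy, scipy, OpenCV 4.12 (cv2) and the standard library are available. Lean on these libraries where they do the work, as an engineer would, in place of code of your own. Each camera call takes 0.05 s, during which the arm holds its last target. There are 200 camera calls.

## Working session

There is one attempt and no reset: what is moved stays moved. The work goes in short steps, Python scripts to look and compute and a shell command to move; the robot and the scene stay as the last step left them, time stands still between calls to the robot, and variables do not carry over. Pictures are saved under pics/ and viewed, at most 10 in all, crops included, and the job is handed in when it is done.

```bash
mkdir -p pics; cat > h.py <<'E'
import numpy as np, cv2
from station import robot, imaging, job_done
def grab(n,f):
    c=imaging.get_calibration(n); im=imaging.get_image(n); cv2.imwrite(f'pics/{f}.png',im); return im,c
E
python3 - <<'E'
from h import *
print(robot.state())
for n in("top","side","wrist"):
    im,c=grab(n,n+"0"); print(n,{k:np.round(v,4).tolist() if not isinstance(v,str) else v for k,v in c.items()}); np.savez(n+"0.npz",**{k:np.array(c[k]) for k in("camera_matrix","R","t")})
a=cv2.imread("pics/top0.png");b=cv2.imread("pics/side0.png")
E
```

```text
{'clock': 0.0, 'joint_pos': array([-1.30501676e+00,  2.38741498e-01, -1.42565177e-02,  1.31924345e+00,
        2.77490310e-05,  1.57079803e+00]), 'joint_velocities': array([ 0.00018603,  0.00088901, -0.00023217,  0.00180767, -0.0011435 ,
       -0.00035521]), 'joint_efforts': array([ 5.54127946e-04, -5.38775289e+01,  3.46437013e+01,  1.83812517e-02,
       -1.39844674e-04,  4.12319650e-06]), 'position': array([ 0.13778215, -0.50610825,  0.2069974 ]), 'tool_rot': array([-3.14014751e+00, -2.77465445e-05,  2.65777828e-01]), 'force': array([ 0.60438882, -0.69683771,  0.02690322]), 'ft_torque': array([ 0.02887861, -0.01734033, -0.03476621]), 'grasp_force': 0.0, 'gripper_width': 0.996148866878836}
top {'camera_matrix': [[464.7351, 0.0, 253.064], [0.0, 464.7351, 190.2513], [0.0, 0.0, 1.0]], 'R': [[-0.0243, -0.9997, -0.0006], [-0.9804, 0.0239, -0.1954], [0.1953, -0.0042, -0.9807]], 't': [-0.124, 0.4956, 0.9782]}
side {'camera_matrix': [[424.331, 0.0, 252.7007], [0.0, 424.331, 194.2391], [0.0, 0.0, 1.0]], 'R': [[-0.9771, -0.2124, -0.0093], [-0.1025, 0.5088, -0.8548], [0.1862, -0.8343, -0.5189]], 't': [0.4334, 0.2298, 0.7348]}
wrist {'camera_matrix': [[297.3186, 0.0, 255.649], [0.0, 297.3186, 189.1051], [0.0, 0.0, 1.0]], 'R': [[0.2612, -0.9653, -0.0021], [-0.9195, -0.2495, 0.3037], [-0.2937, -0.0774, -0.9528]], 't': [-0.5223, -0.038, 0.3804]}
```

View pics/top0.png

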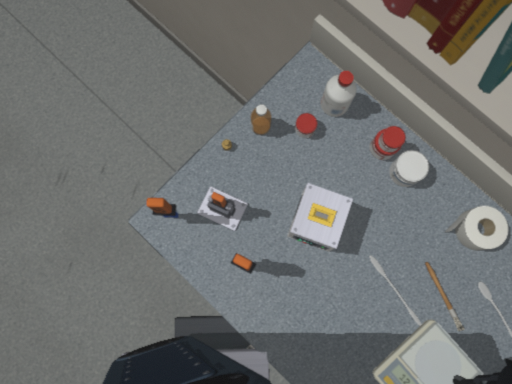

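View pics/side0.png

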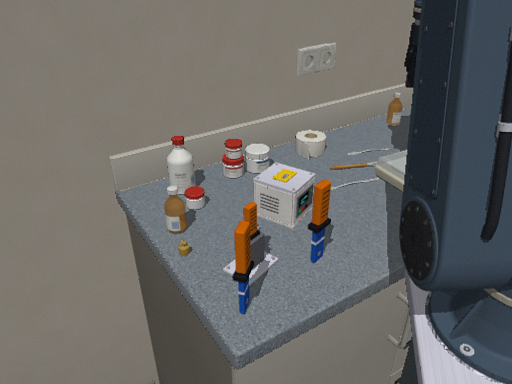

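The top view shows the cradle with the small wand near (222,206), the detector slot near (322,215), and larger look-alikes at (160,206) and (243,262). Bystanders are at (261,120), (306,124) and (227,145). Next I'll zoom in.

```bash
python3 - <<'E'
from h import *
a=cv2.imread("pics/top0.png");b=cv2.imread("pics/side0.png")
def c(im,x,y,w=66,h=50): return cv2.resize(im[y:y+h,x:x+w],(400,300),interpolation=cv2.INTER_CUBIC)
cv2.imwrite("pics/z1.png",np.vstack([np.hstack([c(a,190,182),c(a,288,180,88,67)]),np.hstack([c(b,215,195,106,80),c(b,245,160,79,60)])]))
E
```

```text
(no output)
```

View pics/z1.png

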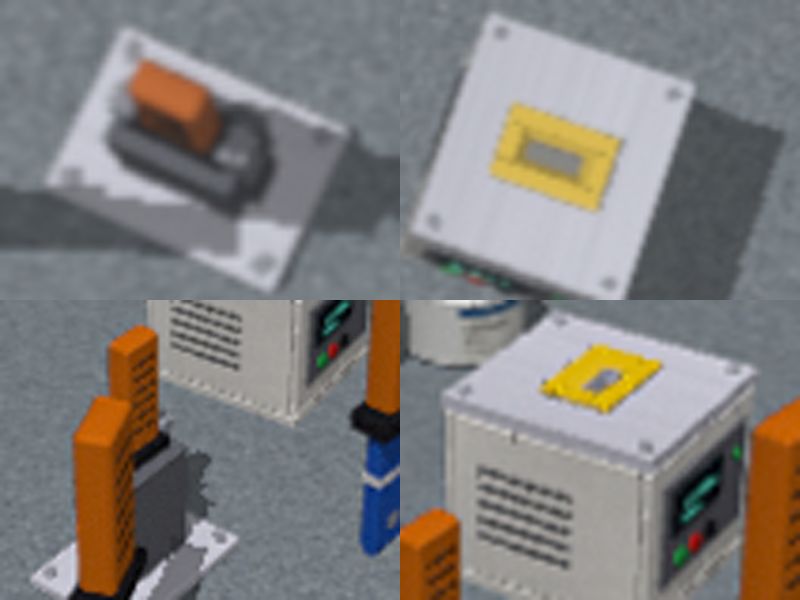

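```bash
cat >> h.py <<'E'
def ray(c,uv,z):
    K,R,t=[np.array(c[k]) for k in("camera_matrix","R","t")]
    d=R.T@np.linalg.inv(K)@np.array([uv[0],uv[1],1.]); o=-R.T@t
    return o+d*(z-o[2])/d[2]
def proj(c,X):
    K,R,t=[np.array(c[k]) for k in("camera_matrix","R","t")]
    p=K@(R@np.array(X)+t); return p[:2]/p[2]
E
python3 - <<'E'
from h import *
T=dict(np.load("top0.npz"));S=dict(np.load("side0.npz"))
def f(q,x,y,w,h,ox=0,oy=0): return [x+(q[0]-ox+.5)*w/400-.5, y+(q[1]-oy+.5)*h/300-.5]
def show(n,c,P,z,box):
    W=np.array([ray(c,f(p,*box),z) for p in P]); 
    e=np.linalg.norm(W-np.roll(W,-1,0),axis=1); d=np.roll(W,-1,0)-W
    print(n,"ctr",W.mean(0).round(4),"edges",e.round(3),"ang",np.degrees(np.arctan2(d[:,1],d[:,0])).round(1)); return W
A=(190,182,66,50);B=(288,180,88,67,400,0);C=(245,160,79,60,400,300);D=(215,195,106,80,0,300)
show("plate",T,[(123,27),(352,128),(275,292),(45,185)],.006,A)
show("dettop",T,[(490,12),(695,85),(625,302),(408,232)],.1,B)
show("frame",T,[(515,103),(623,140),(600,210),(490,177)],.104,B)
show("frameS",S,[(595,345),(662,365),(608,410),(542,388)],.104,C)
show("dettopS",S,[(555,313),(755,373),(655,468),(443,400)],.1,C)
show("handle",T,[(143,60),(213,92),(205,122),(130,93)],.15,A)
show("handleS",S,[(122,328),(157,338),(140,352),(110,342)],.15,D)
for n,p,z in(("L1",(160,202),.19),("L2",(243,261),.19),("bott",(261,110),.112),("brass",(227,142),.03)): print(n,ray(T,p,z).round(3))
E
```

```text
plate ctr [ 0.4618 -0.065   0.006 ] edges [0.096 0.069 0.096 0.068] ang [-115.7  154.1   63.5  -26.1]
dettop ctr [ 0.4274 -0.2768  0.1   ] edges [0.1   0.107 0.102 0.111] ang [-111.9  159.1   70.4  -22.3]
frame ctr [ 0.4264 -0.2773  0.104 ] edges [0.052 0.034 0.052 0.037] ang [-111.   159.    71.4  -20.8]
frameS ctr [ 0.4272 -0.28    0.104 ] edges [0.036 0.051 0.036 0.05 ] ang [ 157.6   68.9  -24.  -110.2]
dettopS ctr [ 0.4272 -0.2781  0.1   ] edges [0.111 0.102 0.111 0.104] ang [ 156.9   70.2  -22.  -109.9]
handle ctr [ 0.4606 -0.066   0.15  ] edges [0.025 0.01  0.027 0.012] ang [-116.4  164.7   67.1  -21.5]
handleS ctr [ 0.4623 -0.0658  0.15  ] edges [0.02  0.015 0.018 0.014] ang [ 163.5   68.6  -19.8 -101.8]
L1 [0.446 0.041 0.19 ]
L2 [ 0.332 -0.114  0.19 ]
bott [ 0.655 -0.157  0.112]
brass [ 0.611 -0.079  0.03 ]
```

The crops give the following:

| Item | Position (x, y) | Angle of long axis (y) |
|---|---|---|
| Cradle | (0.4615, -0.0655) | about 64.2° |
| Slot | (0.427, -0.278) | about 69° |

I'm moving above the wand.

```bash
python3 -m creep '{"translation":[[0.4,0.55,0.13],[0.4,0.55,0.13],[0.4,0.55,0.13],[0.4,0.55,0.13],[0.4,0.55,0.13],[0.4,0.55,0.13],[0.4,0.55,0.13],[0.4,0.55,0.13]],"angular":[[0,0,0.38],[0,0,0.38],[0,0,0.38],[0,0,0.38],[0,0,0.38],[0,0,0.38],[0,0,0.38],[0,0,0.38]],"claw":[85,85,85,85,85,85,85,85]}'
python3 -m creep '{"translation":[[0.4,0.55,0.13],[0.4,0.55,0.13],[0.4,0.55,0.13],[0.4,0.55,0.13],[0.4,0.55,0.13],[0.4,0.55,0.13],[0.4,0.55,0.13],[0,0,0]],"angular":[[0,0,0.38],[0,0,0.38],[0,0,0.38],[0,0,0.38],[0,0,0.38],[0,0,0.38],[0,0,0.38],[0,0,0]],"claw":[85,85,85,85,85,85,85,85]}'
python3 - <<'E'
from h import *
im,c=grab("wrist","w1")
np.savez("w1.npz",**{k:np.array(c[k]) for k in("camera_matrix","R","t")})
s=robot.state();print(s['position'],np.degrees(s['tool_rot']),s['joint_pos'])
E
```

```text
clock: 1.15
position: [0.2983, -0.2855, 0.2597]
tool_rot: [-3.141, -0.0, 0.692]
force: [-0.4, -0.8, 0.8]
gripper_width: 1.001
grasp_force: 0.0
clock: 2.15
position: [0.4389, -0.0926, 0.305]
tool_rot: [-3.141, -0.0, 1.065]
force: [0.3, -0.5, 0.0]
gripper_width: 0.989
grasp_force: 0.0
[ 0.43815979 -0.09338112  0.3048113 ] [-1.79965229e+02  1.57855051e-02  6.09272573e+01] [-2.09916547e-01  8.99583764e-02  4.94279634e-02  1.53092688e+00
 -8.55169060e-05  1.86829497e+00]
```

View pics/w1.png

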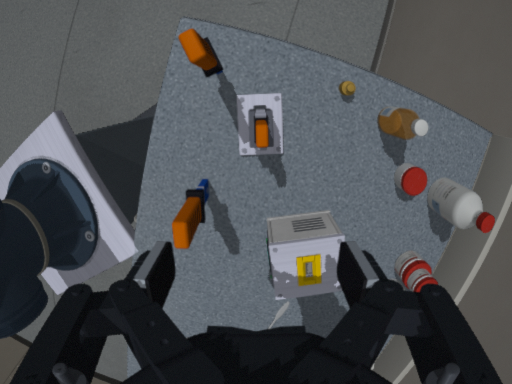

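In the wrist view the cradle plate corners are at about (238,95), (281,94), (283,153) and (240,155). The handle top is near (262,139) and the slot near (309,269). I'll refine from these.

```bash
cat >> h.py <<'E'
def fray(c,uv,z):
    K,R,t=[np.array(c[k]) for k in("camera_matrix","R","t")]
    d=(np.array(uv,float)-K[:2,2])/K[0,0]; r=np.linalg.norm(d)
    d=np.r_[np.sin(r)*d/r,np.cos(r)]; d=R.T@d; o=-R.T@t
    return o+d*(z-o[2])/d[2]
E
python3 - <<'E'
from h import *
c=dict(np.load("w1.npz"))
im=cv2.imread("pics/w1.png")
a=cv2.resize(im[85:165,210:310],(500,400),interpolation=cv2.INTER_CUBIC)
b=cv2.resize(im[205:305,260:350],(360,400),interpolation=cv2.INTER_CUBIC)[:,:300]
cv2.imwrite("pics/z2.png",np.hstack([a,b]))
print([fray(c,p,.006).round(4) for p in((238,95),(281,94),(283,153),(240,155))], fray(c,(309,269),.104))
print(-c["R"].T@c["t"])
E
```

```text
[array([ 0.4549, -0.0059,  0.006 ]), array([ 0.5137, -0.0365,  0.006 ]), array([ 0.4722, -0.1204,  0.006 ]), array([ 0.4107, -0.0901,  0.006 ])] [ 0.42865733 -0.27072325  0.104     ]
[ 0.47677881 -0.02274588  0.47081799]
```

View pics/z2.png

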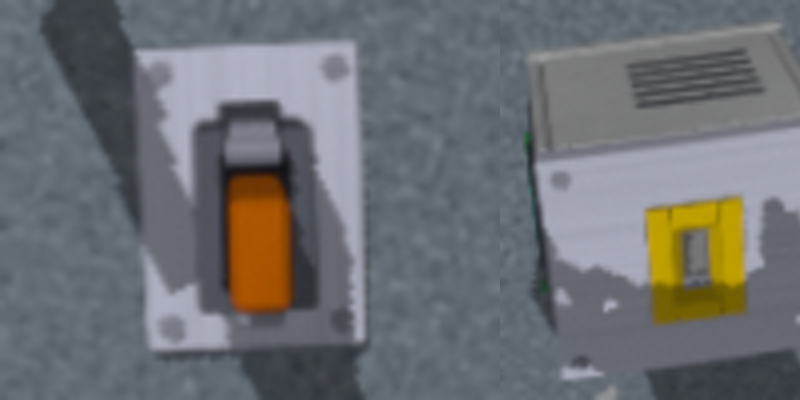

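```bash
python3 - <<'E'
from h import *
c=dict(np.load("w1.npz"))
def s(n,P,z):
    W=np.array([fray(c,p,z) for p in P]);d=np.roll(W,-1,0)-W
    print(n,W.mean(0).round(4),np.linalg.norm(d,axis=1).round(4),np.degrees(np.arctan2(d[:,1],d[:,0])).round(1))
s("plate",[(x/5+209.6,y/5+84.6) for x,y in((135,48),(357,42),(367,343),(150,352))],.006)
s("frame",[((x-500)/4+259.6,y/4+204.6) for x,y in((647,208),(744,197),(747,313),(655,323))],.104)
s("hand",[(x/5+209.6,y/5+84.6) for x,y in((229,222),(287,222),(291,310),(231,310))],.15)
E
```

```text
plate [ 0.4626 -0.0623  0.006 ] [0.0684 0.0954 0.0691 0.0964] [ -27.4 -116.4  153.4   63.2]
frame [ 0.4282 -0.2729  0.104 ] [0.0355 0.0524 0.0356 0.0519] [ -23.3 -111.9  155.9   68. ]
hand [ 0.461 -0.064  0.15 ] [0.0125 0.0194 0.0131 0.0194] [ -28.9 -116.1  151.    62.2]
```

```bash
python3 -m creep '{"translation":[[0.24,0.29,0],[0.24,0.29,0],[0,0,-0.5],[0,0,-0.5],[0,0,-0.6],[0,0,-0.6],[0,0,-0.4],[0,0,0]],"angular":[[0,0,0.19],[0,0,0.19],[0,0,0],[0,0,0],[0,0,0],[0,0,0],[0,0,0],[0,0,0]],"claw":[85,85,85,85,85,85,85,85]}'
python3 -m creep '{"translation":[[0,0,-0.5],[0,0,-0.5],[0,0,-0.4],[0,0,-0.3],[0,0,-0.2],[0,0,0]],"angular":[[0,0,0],[0,0,0],[0,0,0],[0,0,0],[0,0,0],[0,0,0]],"claw":[85,85,85,85,85,85]}'
python3 - <<'E'
from h import *
im,c=grab("wrist","w2")
im2,c2=grab("side","s2")
cv2.imwrite("pics/c2.png",np.hstack([cv2.resize(im,(400,300)),cv2.resize(im2[150:330,180:420],(400,300))]))
s=robot.state();print(s['position'],np.degrees(s['tool_rot']),s['force'])
E
```

```text
clock: 3.2
position: [0.4612, -0.0646, 0.1739]
tool_rot: [-3.139, 0.001, 1.115]
force: [0.3, 0.6, 0.2]
gripper_width: 0.992
grasp_force: 0.0
clock: 3.95
position: [0.4621, -0.065, 0.0802]
tool_rot: [-3.141, 0.0, 1.115]
force: [0.8, 0.2, -0.2]
gripper_width: 0.995
grasp_force: 0.0
[ 0.46241677 -0.06503766  0.08073204] [ 1.79960688e+02 -1.44525429e-02  6.38742552e+01] [-0.49125521  0.36963317  0.68917036]
```

View pics/c2.png

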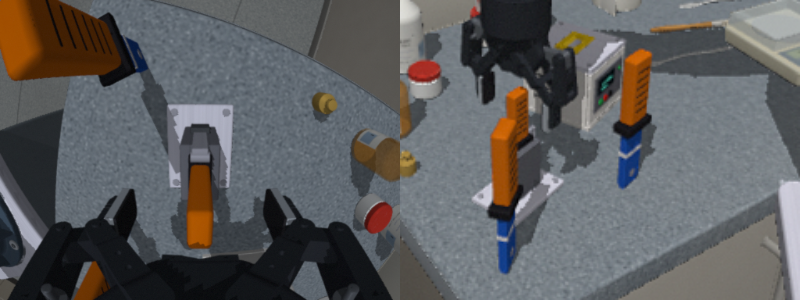

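The wand is centred between the fingers (x≈200 between 120 and 280). I went 22 mm too low, so I'll rise and then close.

```bash
python3 -m creep '{"translation":[[0,0,0.25],[0,0,0.2],[0,0,0],[0,0,0],[0,0,0],[0,0,0],[0,0,0],[0,0,0]],"angular":[[0,0,0],[0,0,0],[0,0,0],[0,0,0],[0,0,0],[0,0,0],[0,0,0],[0,0,0]],"claw":[85,85,50,20,8,8,8,8]}'
python3 -m creep '{"translation":[[0,0,0],[0,0,0],[0,0,0],[0,0,0]],"angular":[[0,0,0],[0,0,0],[0,0,0],[0,0,0]],"claw":[5,5,5,5]}'
```

```text
clock: 5.05
position: [0.4619, -0.065, 0.1025]
tool_rot: [-3.141, 0.0, 1.115]
force: [-0.5, -0.5, 0.2]
gripper_width: 0.152
grasp_force: 58.6
clock: 5.55
position: [0.4618, -0.065, 0.1025]
tool_rot: [-3.141, 0.0, 1.115]
force: [-0.2, -0.2, -0.5]
gripper_width: 0.149
grasp_force: 58.5
```

```bash
python3 -m creep '{"translation":[[0,0,0.04],[0,0,0.04],[0,0,0.04],[0,0,0.04],[0,0,0.04],[0,0,0.1],[0,0,0.2],[0,0,0.3]],"angular":[[0,0,0],[0,0,0],[0,0,0],[0,0,0],[0,0,0],[0,0,0],[0,0,0],[0,0,0]],"claw":[5,5,5,5,5,5,5,5]}'
python3 -m creep '{"translation":[[0,0,0.4],[0,0,0.4],[0,0,0.4],[0,0,0.4],[0,0,0.4],[0,0,0.2],[0,0,0],[0,0,0]],"angular":[[0,0,0],[0,0,0],[0,0,0],[0,0,0],[0,0,0],[0,0,0],[0,0,0],[0,0,0]],"claw":[5,5,5,5,5,5,5,5]}'
```

```text
clock: 6.55
position: [0.4622, -0.065, 0.1437]
tool_rot: [3.141, -0.0, 1.115]
force: [0.3, -0.0, -1.3]
gripper_width: 0.153
grasp_force: 61.2
clock: 7.55
position: [0.4616, -0.065, 0.2521]
tool_rot: [-3.141, 0.0, 1.115]
force: [-0.5, 0.3, -1.3]
gripper_width: 0.15
grasp_force: 61.2
```

```bash
python3 -m creep '{"translation":[[-0.05,-0.3,0],[-0.1,-0.6,0],[-0.1,-0.6,0],[-0.1,-0.64,0],[-0.1,-0.6,0],[-0.1,-0.6,0],[-0.09,-0.6,0],[-0.05,-0.3,0]],"angular":[[0,0,0.08],[0,0,0.08],[0,0,0.08],[0,0,0.08],[0,0,0.08],[0,0,0.08],[0,0,0.08],[0,0,0.09]],"claw":[5,5,5,5,5,5,5,5]}'
python3 -m creep '{"translation":[[0,0,-0.3],[0,0,-0.2],[0,0,0],[0,0,0]],"angular":[[0,0,0],[0,0,0],[0,0,0],[0,0,0]],"claw":[5,5,5,5]}'
python3 - <<'E'
from h import *
s=robot.state();print(s['position'],np.degrees(s['tool_rot']))
o=[]
for n in("top","side","wrist"):
    im,c=grab(n,n+"3"); np.savez(n+"3.npz",**{k:np.array(c[k]) for k in("camera_matrix","R","t")})
    o.append(im)
z=lambda im,x,y,w,h:cv2.resize(im[y:y+h,x:x+w],(400,300),interpolation=cv2.INTER_CUBIC)
cv2.imwrite("pics/z3.png",np.vstack([np.hstack([z(o[0],272,160,100,75),z(o[1],235,110,120,90)]),np.hstack([z(o[2],200,60,140,105),cv2.resize(o[2],(400,300))])]))
E
```

```text
clock: 8.55
position: [0.4268, -0.2782, 0.2516]
tool_rot: [-3.14, -0.0, 1.205]
force: [-0.1, -0.5, -3.2]
gripper_width: 0.15
grasp_force: 61.2
clock: 9.05
position: [0.4275, -0.2765, 0.2277]
tool_rot: [-3.142, -0.0, 1.206]
force: [1.2, -1.2, -1.1]
gripper_width: 0.152
grasp_force: 61.1
[ 0.42754724 -0.27650258  0.22767332] [-1.79995674e+02 -1.37721778e-03  6.91123221e+01]
```

View pics/z3.png

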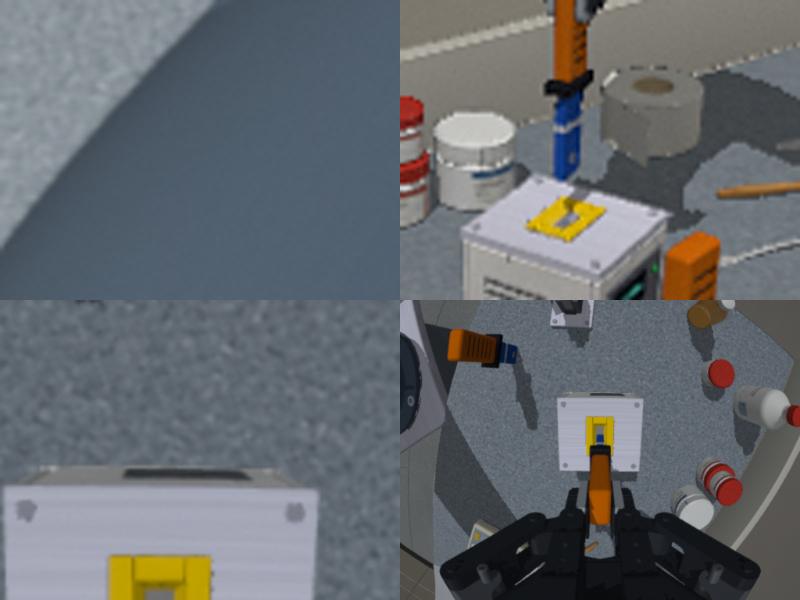

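The side view shows the blade hanging just above the yellow frame. I'll crop closer and overlay the predicted models.

```bash
cat >> h.py <<'E'
def fproj(c,X):
    K,R,t=[np.array(c[k]) for k in("camera_matrix","R","t")]
    p=R@np.array(X)+t; a=np.arctan2(np.hypot(p[0],p[1]),p[2]); return K[:2,2]+K[0,0]*a*p[:2]/np.hypot(p[0],p[1])
def rect(cx,cy,z,w,h,yaw):  # yaw of local x, deg
    a=np.radians(yaw);R=np.array([[np.cos(a),-np.sin(a)],[np.sin(a),np.cos(a)]])
    return [np.r_[[cx,cy]+R@np.array(q),z] for q in((-w/2,-h/2),(w/2,-h/2),(w/2,h/2),(-w/2,h/2))]
E
python3 - <<'E'
from h import *
W=dict(np.load("wrist3.npz"));S=dict(np.load("side3.npz"))
x,y,zt=.4275,-.2765,.2277-.093
def draw(im,c,P,box,sc):
    X0,Y0,w,h=box
    o=cv2.resize(im[Y0:Y0+h,X0:X0+w],(w*sc,h*sc),interpolation=cv2.INTER_CUBIC)
    for r,col in((rect(x,y,zt,.006,.022,-20.9),(0,0,255)),(rect(x,y,zt+.065,.018,.036,-20.9),(0,255,0)),(rect(.4275,-.277,.104,.035,.052,-21),(255,0,255))):
        q=np.array([(P(c,p)-[X0-.5,Y0-.5])*sc for p in r],int); cv2.polylines(o,[q],True,col,1)
    return o
a=draw(cv2.imread("pics/wrist3.png"),W,fproj,(225,140,60,75),8)[:600,:400]
b=draw(cv2.imread("pics/side3.png"),S,proj,(265,130,50,75),8)[:600,:400]
cv2.imwrite("pics/z4.png",np.hstack([a,b]))
E
```

```text
(no output)
```

View pics/z4.png

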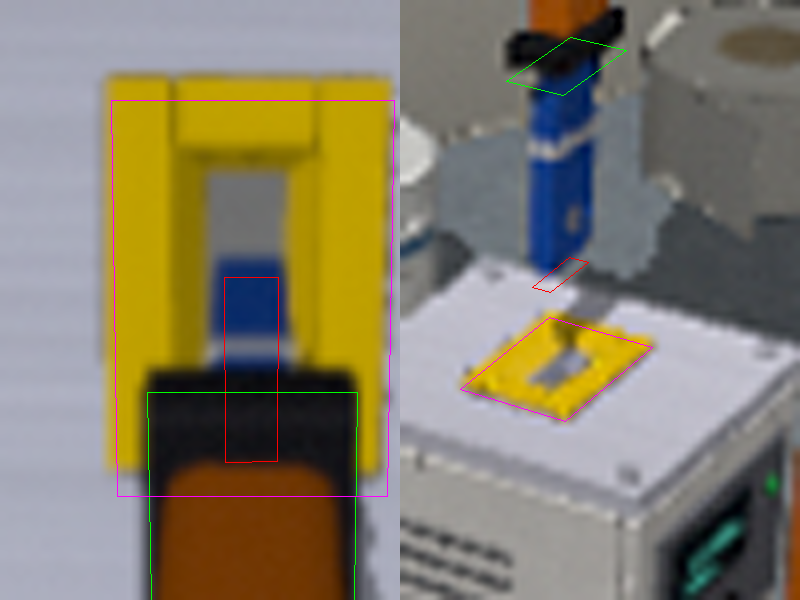

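The overlay shows the wand aligned across its thickness to within about 0.3 mm, but it looks higher than nominal in the side view. I'll fit this numerically with masks and no further viewing.

```bash
cat > fit.py <<'E'
from h import *
from scipy.optimize import minimize
def blue(im): h=cv2.cvtColor(im,cv2.COLOR_BGR2HSV); return cv2.inRange(h,(105,140,40),(125,255,255))
def yel(im): h=cv2.cvtColor(im,cv2.COLOR_BGR2HSV); return cv2.inRange(h,(22,150,80),(33,255,255))
def box(x,y,yaw,parts): return [p for z,w,h in parts for p in rect(x,y,z,w,h,yaw)]
def hull(c,P,X,shape,sc=4):
    q=np.array([P(c,p) for p in X]); q=cv2.convexHull(((q+.5)*sc*16-8).astype(np.int32))
    m=np.zeros((shape[0]*sc,shape[1]*sc),np.uint8); cv2.fillConvexPoly(m,q,1,shift=4)
    return cv2.resize(m.astype(np.float32),shape[::-1],interpolation=cv2.INTER_AREA)
def soft(m,roi):
    x,y,w,h=roi; o=np.zeros(m.shape,np.float32); o[y:y+h,x:x+w]=m[y:y+h,x:x+w]>0
    n,l,s,_=cv2.connectedComponentsWithStats(o.astype(np.uint8)); return o
def closed(m): # fill holes: convex hull of the mask
    p=cv2.findNonZero(m.astype(np.uint8)); o=np.zeros(m.shape,np.uint8); cv2.fillConvexPoly(o,cv2.convexHull(p),1); return o.astype(np.float32)
def fit(target,f,x0,step):
    best=lambda v:np.abs(f(v)-target).sum()
    s=np.vstack([x0]+[np.array(x0)+np.eye(len(x0))[i]*step[i] for i in range(len(x0))])
    r=minimize(best,x0,method="Nelder-Mead",options=dict(initial_simplex=s,xatol=1e-5,fatol=.05)); return r.x,r.fun,target.sum()
E
python3 - <<'E'
from fit import *
si=cv2.imread("pics/side3.png");wi=cv2.imread("pics/wrist3.png");S=dict(np.load("side3.npz"));W=dict(np.load("wrist3.npz"))
ry=closed(soft(yel(si),(265,160,60,40)))
print("side frame",fit(ry,lambda v:hull(S,proj,box(v[0],v[1],-21,[(.104,.036,.052)]),ry.shape),[.4275,-.277],[.003,.003]))
wy=closed(soft(yel(wi),(225,140,65,75)))
print("wrist frame (lower part maybe hidden)",cv2.boundingRect(wy.astype(np.uint8)),cv2.boundingRect((soft(blue(wi),(225,140,65,75))).astype(np.uint8)))
sb=closed(soft(blue(si),(280,130,40,40)));print(cv2.boundingRect(sb.astype(np.uint8)))
f=lambda v:hull(S,proj,box(.4275+v[0],-.2765,-20.9,[(.1347+v[1],.006,.022),(.1397+v[1],.008,.024),(.1997+v[1],.008,.024)]),sb.shape)
print("side blade dx,h",fit(sb,f,[0,0],[.002,.004]))
E
```

```text
side frame (array([ 0.4272556 , -0.28002198]), np.float64(16.5), np.float32(181.0))
wrist frame (lower part maybe hidden) (238, 150, 36, 49) (252, 173, 8, 14)
(281, 137, 9, 27)
side blade dx,h (array([ 0.00019141, -0.00153516]), np.float64(41.5625), np.float32(199.0))
```

```bash
python3 -m creep '{"translation":[[0,0,-0.2],[0,0,-0.2],[0,0,-0.15],[0,0,0],[0,0,0]],"angular":[[0,0,0],[0,0,0],[0,0,0],[0,0,0],[0,0,0]],"claw":[5,5,5,5,5]}'
python3 - <<'E'
from h import *
s=robot.state();print(s['position'],np.degrees(s['tool_rot']),s['force'])
o={}
for n in("side","wrist"):
    o[n],c=grab(n,n+"5"); np.savez(n+"5.npz",**{k:np.array(c[k]) for k in("camera_matrix","R","t")})
a=cv2.resize(o["wrist"][140:215,225:275],(400,600),interpolation=cv2.INTER_CUBIC)
b=cv2.resize(o["side"][130:205,265:315],(400,600),interpolation=cv2.INTER_CUBIC)
cv2.imwrite("pics/z5.png",np.hstack([a,b]))
E
```

```text
clock: 9.82
position: [0.4275, -0.2771, 0.2002]
tool_rot: [3.142, 0.0, 1.205]
force: [0.9, -0.4, -1.0]
gripper_width: 0.147
grasp_force: 61.1
[ 0.42748255 -0.27709812  0.20020364] [1.79996068e+02 2.53965318e-03 6.90651773e+01] [ 0.94045903 -0.36278701 -0.95922723]
```

View pics/z5.png

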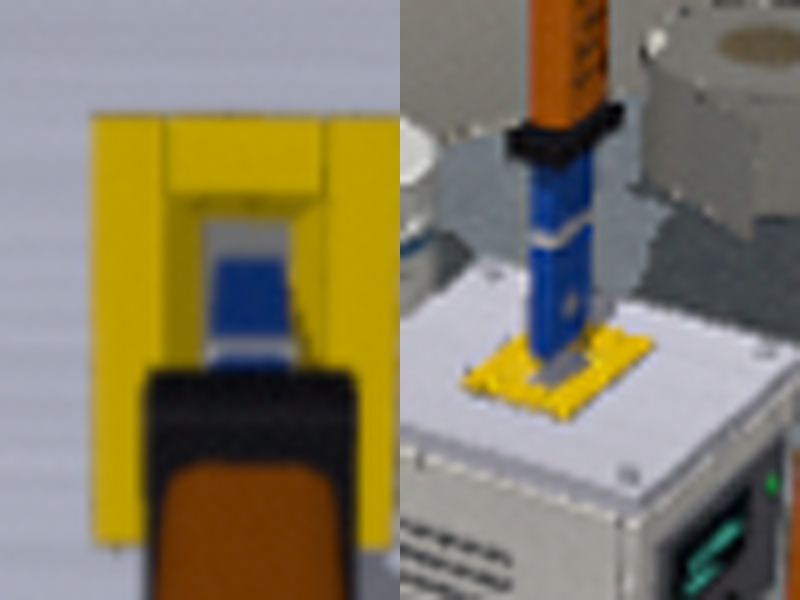

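The wrist crop shows the tip inside the slot outline (blade x 213–287, slot x 203–290), about 0.4 mm to the right. I'll correct that, lower 6 mm and remeasure numerically with less parallax.

```bash
python3 -m creep '{"translation":[[-0.006,0.002,-0.06],[0,0,-0.06],[0,0,0],[0,0,0]],"angular":[[0,0,0],[0,0,0],[0,0,0],[0,0,0]],"claw":[5,5,5,5]}'
cat > m.py <<'E'
from h import *
import sys
s=robot.state();print(s['position'],np.degrees(s['tool_rot'])[2],s['force'],s['ft_torque'])
o={}
for n in("side","wrist"):
    o[n],c=grab(n,n+sys.argv[1]); np.savez(n+sys.argv[1]+".npz",**{k:np.array(c[k]) for k in("camera_matrix","R","t")})
E
python3 m.py 6
python3 - <<'E'
import cv2,numpy as np
for k in("5","6"):
    w=cv2.imread(f"pics/wrist{k}.png").astype(int)
    print(k,"col 256 rows150-190 (b,g,r)",[(r,*w[r,255:258].mean(0).astype(int)) for r in range(150,186)])
    r=w[174]; print("row174",[(c,*r[c]) for c in range(244,268)])
    r=w[158]; print("row158 y",[c for c in range(225,300) if r[c][2]-r[c][0]>60][::1][:1],[c for c in range(225,300) if r[c][2]-r[c][0]>60][-1:])
E
```

```text
clock: 10.42
position: [0.4271, -0.2769, 0.1941]
tool_rot: [-3.141, -0.0, 1.205]
force: [-0.5, -0.2, -1.2]
gripper_width: 0.151
grasp_force: 61.1
[ 0.42709419 -0.27691766  0.19405641] 69.06761584621496 [-0.46009298 -0.2052432  -1.15438232] [-0.00515833 -0.0573597   0.01451386]
5 col 256 rows150-190 (b,g,r) [(150, np.int64(180), np.int64(165), np.int64(163)), (151, np.int64(179), np.int64(163), np.int64(162)), (152, np.int64(179), np.int64(164), np.int64(161)), (153, np.int64(159), np.int64(155), np.int64(155)), (154, np.int64(70), np.int64(133), np.int64(151)), (155, np.int64(2), np.int64(154), np.int64(184)), (156, np.int64(0), np.int64(159), np.int64(190)), (157, np.int64(0), np.int64(159), np.int64(190)), (158, np.int64(0), np.int64(159), np.int64(189)), (159, np.int64(0), np.int64(158), np.int64(189)), (160, np.int64(0), np.int64(157), np.int64(187)), (161, np.int64(0), np.int64(157), np.int64(188)), (162, np.int64(0), np.int64(156), np.int64(188)), (163, np.int64(0), np.int64(145), np.int64(174)), (164, np.int64(0), np.int64(111), np.int64(134)), (165, np.int64(0), np.int64(98),
[... 4620 characters left out ...]
00), np.int64(41), np.int64(9)), (255, np.int64(100), np.int64(42), np.int64(8)), (256, np.int64(98), np.int64(43), np.int64(9)), (257, np.int64(100), np.int64(42), np.int64(9)), (258, np.int64(100), np.int64(43), np.int64(12)), (259, np.int64(101), np.int64(46), np.int64(17)), (260, np.int64(91), np.int64(60), np.int64(47)), (261, np.int64(80), np.int64(105), np.int64(113)), (262, np.int64(35), np.int64(137), np.int64(161)), (263, np.int64(0), np.int64(142), np.int64(170)), (264, np.int64(0), np.int64(142), np.int64(171)), (265, np.int64(0), np.int64(141), np.int64(169)), (266, np.int64(0), np.int64(138), np.int64(165)), (267, np.int64(0), np.int64(153), np.int64(183))]
row158 y [236] [276]
```

Alignment is good: x within 0.2 mm, y within about 0.5 mm. I'll make a small y trim and lower slowly, watching the force.

```bash
python3 -m creep '{"translation":[[-0.003,-0.007,-0.06],[0,0,-0.06],[0,0,-0.06],[0,0,0],[0,0,0]],"angular":[[0,0,0],[0,0,0],[0,0,0],[0,0,0],[0,0,0]],"claw":[5,5,5,5,5]}'
python3 -c "
from station import robot
s=robot.state();print(s['force'],s['ft_torque'],s['position'])"
python3 -m creep '{"translation":[[0,0,-0.06],[0,0,-0.06],[0,0,-0.06],[0,0,0],[0,0,0]],"angular":[[0,0,0],[0,0,0],[0,0,0],[0,0,0],[0,0,0]],"claw":[5,5,5,5,5]}'
python3 m.py 7
python3 - <<'E'
import cv2,numpy as np
w=cv2.imread("pics/wrist7.png").astype(int)
print("col256",[(r,w[r,255:258].mean(0).astype(int).tolist()) for r in range(156,186)])
r=w[178]; print("row178",[(c,r[c].tolist()) for c in range(240,272)])
s=cv2.imread("pics/side7.png").astype(int)
for c in (282,284,286,288): print(c,[(r,s[r,c].tolist()) for r in range(152,184)])
E
```

```text
clock: 11.15
position: [0.4269, -0.2773, 0.1851]
tool_rot: [-3.141, 0.0, 1.205]
force: [0.3, 1.2, -1.3]
gripper_width: 0.156
grasp_force: 61.1
[ 0.33607087  1.2407931  -1.34732464] [ 0.05401175 -0.04872819 -0.03324562] [ 0.42694441 -0.27728426  0.18510584]
clock: 11.78
position: [0.427, -0.2773, 0.1761]
tool_rot: [-3.142, -0.0, 1.206]
force: [0.4, 0.0, -1.3]
gripper_width: 0.157
grasp_force: 61.1
[ 0.42697312 -0.27726428  0.1760989 ] 69.07190753012621 [ 0.40440351  0.01722256 -1.32325932] [-0.02013507 -0.03424201 -0.04770206]
col256 [(156, [176, 162, 160]), (157, [176, 162, 159]), (158, [156, 151, 152]), (159, [88, 135, 150]), (160, [19, 149, 177]), (161, [0, 156, 186]), (162, [0, 156, 187]), (163, [0, 156, 186]), (164, [0, 155, 185]), (165, [0, 156, 186]), (166, [0, 155, 185]), (167, [0, 155, 184]), (168, [0, 155, 185]), (169, [0, 147, 174]), (170, [0, 118, 142]), (171, [1, 99, 118]), (172, [3, 98, 117]), (173, [27, 90, 103]), (174, [68, 62, 59]), (175, [94, 43, 17]), (176, [99, 42, 9]), (177, [99, 41, 8]), (178, [100, 42, 10]), (179, [100, 42, 10]), (180, [100, 42, 13]), (181, [103
[... 2924 characters left out ...]

288 [(152, [8, 59, 121]), (153, [12, 53, 109]), (154, [20, 17, 26]), (155, [26, 22, 20]), (156, [13, 11, 13]), (157, [25, 12, 10]), (158, [61, 29, 11]), (159, [91, 37, 9]), (160, [92, 34, 4]), (161, [92, 36, 10]), (162, [91, 36, 10]), (163, [91, 36, 7]), (164, [92, 45, 24]), (165, [102, 82, 76]), (166, [108, 105, 105]), (167, [102, 77, 65]), (168, [99, 50, 25]), (169, [99, 54, 31]), (170, [85, 56, 33]), (171, [89, 52, 26]), (172, [93, 53, 33]), (173, [70, 73, 70]), (174, [76, 96, 97]), (175, [68, 106, 122]), (176, [19, 172, 211]), (177, [0, 181, 220]), (178, [0, 179, 218]), (179, [24, 155, 187]), (180, [112, 129, 138]), (181, [199, 185, 186]), (182, [205, 191, 191]), (183, [204, 191, 191])]
```

No contact and the blade is in the slot. Next I'll work out the remaining depth from where the white line sits in the side view.

```bash
python3 - <<'E'
from fit import *
S=dict(np.load("side7.npz")); 
# near vertical edge of blade: candidate corners
for p in rect(.427,-.2773,.104,.008,.024,-20.9): print("blade corner",proj(S,p).round(2), "px/mm z",((proj(S,p+[0,0,.01])-proj(S,p))/10).round(3))
for p in rect(.4272,-.2775,.104,.0355,.052,-21): print("frame corner",proj(S,p).round(2))
for p in rect(.4272,-.2775,.104,.018,.034,-21): print("mouth corner",proj(S,p).round(2))
for p in rect(.4272,-.2775,.1,.11,.1,-21): print("housing corner",proj(S,p).round(2))
im=cv2.imread("pics/side7.png")
y=soft(yel(im),(265,160,60,40)).astype(np.uint8);q=cv2.findNonZero(y)[:,0]
for i,n in((0,"u"),(1,"v")):
    a=q[q[:,i]==q[:,i].min()].mean(0);b=q[q[:,i]==q[:,i].max()].mean(0);print(n,a,b)
a=cv2.resize(im[140:195,255:315],(600,550),interpolation=cv2.INTER_CUBIC)
cv2.imwrite("pics/z7.png",a)
E
```

```text
blade corner [288.4  173.82] px/mm z [ 0.015 -0.376]
blade corner [285.43 172.95] px/mm z [ 0.013 -0.375]
blade corner [280.35 177.12] px/mm z [ 0.011 -0.379]
blade corner [283.35 178.01] px/mm z [ 0.012 -0.38 ]
frame corner [296.33 172.86]
frame corner [283.25 169.11]
frame corner [272.08 178.01]
frame corner [285.47 182.06]
mouth corner [291.23 173.46]
mouth corner [284.57 171.53]
mouth corner [277.32 177.39]
mouth corner [284.08 179.42]
housing corner [315.01 174.27]
housing corner [274.97 162.97]
housing corner [252.94 179.59]
housing corner [294.81 192.69]
u [273. 177.] [295.  172.5]
v [290.5 171. ] [285. 181.]
```

```bash
python3 -m creep '{"translation":[[0,0,-0.06],[0,0,-0.06],[0,0,-0.06],[0,0,-0.06],[0,0,-0.06],[0,0,0],[0,0,0]],"angular":[[0,0,0],[0,0,0],[0,0,0],[0,0,0],[0,0,0],[0,0,0],[0,0,0]],"claw":[5,5,5,5,5,5,5]}'
python3 m.py 8
python3 - <<'E'
import cv2,numpy as np
s=cv2.imread("pics/side8.png").astype(int)
for c in (281,282,283,284,285): print(c,[(r,s[r,c].tolist()) for r in range(168,184)])
w=cv2.imread("pics/wrist8.png").astype(int)
r=w[183]; print("row183",[(c,r[c].tolist()) for c in range(242,272)])
print("col256",[(r,w[r,255:258].mean(0).astype(int).tolist()) for r in range(162,188)])
E
```

```text
clock: 12.75
position: [0.427, -0.2773, 0.1611]
tool_rot: [3.142, -0.0, 1.205]
force: [0.2, -1.1, -1.4]
gripper_width: 0.148
grasp_force: 61.1
[ 0.42699324 -0.27727898  0.1611431 ] 69.06904381667616 [ 0.21963044 -1.05942579 -1.38211908] [-8.68995245e-02 -2.23021099e-05  1.39416874e-02]
281 [(168, [130, 99, 91]), (169, [158, 106, 95]), (170, [153, 105, 95]), (171, [138, 96, 91]), (172, [134, 74, 69]), (173, [142, 115, 118]), (174, [150, 150, 150]), (175, [149, 147, 154]), (176, [122, 72, 66]), (177, [113, 101, 108]), (178, [37, 165, 194]), (179, [0, 180, 220]), (180, [45, 163, 195]), (181, [132, 159, 170]), (182, [208, 190, 189]), (183, [199, 186, 186])]
282 [(168, [83, 31, 4]), (169, [106, 41, 7]), (170, [132, 57, 11]), (171, [132, 52, 9]), (172, [136, 55, 11]), (173, [137, 65, 31]), (174, [146, 115, 105]), (175, [155, 148, 150]), (176, [138, 65, 27]), (177, [120, 86, 83]), (178, [39, 164, 191]), (179, [0, 181, 220]), (180, [28, 159, 192]), (181, [123, 154, 167]), (182, [212, 193, 191]), (183, [199, 185, 187])]
283 [(168, [91, 41, 9]), (169, [119, 54, 18]), (170, [139, 62, 17]), (171
[... 1574 characters left out ...]
0, 138, 166]), (267, [0, 136, 163]), (268, [0, 137, 164]), (269, [0, 151, 181]), (270, [0, 155, 185]), (271, [0, 154, 184])]
col256 [(162, [152, 149, 151]), (163, [86, 135, 150]), (164, [17, 145, 172]), (165, [0, 154, 184]), (166, [0, 155, 185]), (167, [0, 155, 184]), (168, [0, 154, 184]), (169, [0, 154, 183]), (170, [0, 154, 183]), (171, [0, 153, 182]), (172, [0, 153, 182]), (173, [0, 151, 180]), (174, [0, 139, 166]), (175, [0, 113, 135]), (176, [0, 96, 115]), (177, [5, 96, 114]), (178, [36, 85, 98]), (179, [74, 50, 42]), (180, [97, 42, 14]), (181, [101, 54, 34]), (182, [110, 87, 80]), (183, [119, 104, 98]), (184, [112, 78, 64]), (185, [81, 39, 21]), (186, [36, 16, 9]), (187, [16, 11, 12])]
```

The line's centre needs about 4.8 mm more: the side view gives 4.9 mm and kinematics gives 4.6 mm.

```bash
python3 -m creep '{"translation":[[0,0,-0.05],[0,0,-0.046],[0,0,0],[0,0,0],[0,0,0],[0,0,0],[0,0,0],[0,0,0]],"angular":[[0,0,0],[0,0,0],[0,0,0],[0,0,0],[0,0,0],[0,0,0],[0,0,0],[0,0,0]],"claw":[5,5,5,5,5,5,5,5]}'
python3 m.py 9
python3 - <<'E'
from h import *
F=[]
for i in range(6): imaging.get_image("wrist"); s=robot.state(); F.append(np.r_[s['force'],s['ft_torque']])
print(np.mean(F,0).round(3))
a=cv2.imread("pics/wrist9.png")[150:200,230:280];b=cv2.imread("pics/side9.png")[145:195,260:310]
cv2.imwrite("pics/z9.png",np.hstack([cv2.resize(v,(400,400),interpolation=cv2.INTER_CUBIC) for v in(a,b)]))
E
```

```text
clock: 13.85
position: [0.427, -0.2773, 0.1563]
tool_rot: [-3.141, -0.0, 1.205]
force: [0.2, 0.3, -1.4]
gripper_width: 0.15
grasp_force: 61.1
[ 0.42695462 -0.27726623  0.15627219] 69.06834037955115 [ 0.22745572  0.31459658 -1.43744554] [ 0.03628733  0.03347264 -0.01542182]
[ 2.04e-01  7.30e-02 -1.49e+00  1.00e-03 -1.00e-03  1.00e-03]
```

View pics/z9.png

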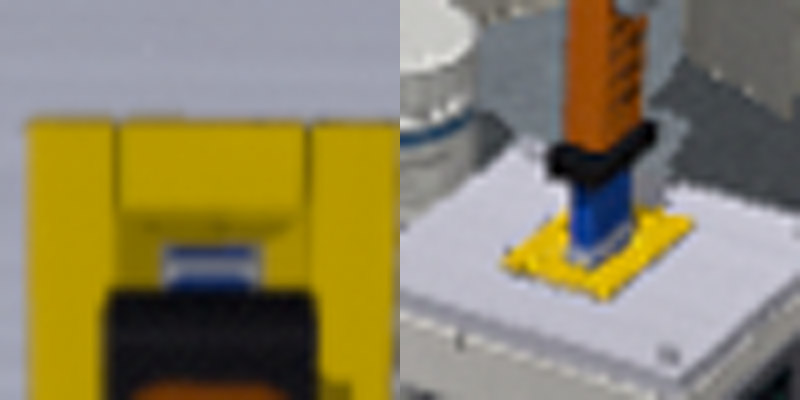

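The white line is level with the frame top, the blade is centred in the mouth (wrist x≈211 against 212), and there is no side force. I'm handing in.

```bash
python3 -c "
from station import job_done
print(job_done())"
```

```text
the job is handed in; nothing more can be done
None
```

The job is handed in: the wand hangs upright and still in the gripper, blade centred in the slot with no measurable side force, white line level with the frame top as measured in the images, and collar clear of the frame.

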